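Scoop the beech knobs into the parts tray

TASK

Using the aluminium scoop, scoop all three beech knobs out of the grey open-fronted bin and tip them into the red parts tray, never touching the knobs with the fingers; more than one scoopful is fine. Then lay the scoop back flat on the desk between the spirit level and the mallet, side by side with the level and roughly parallel to it, touching neither. Do not push the level or the mallet out of place.

Things in the scene. Friction and masses are not known exactly. Their poses are not given: they have to be found in the camera images.
- scoop: Aluminium scoop, loose, 0.15 kg. Pan 110 mm long (x), 112 wide (y), open in front; floor 2.5 thick, thinner at the lip; sides 2.5 thick, 30 high (14 high in the front 30 mm), back wall 56 high. Level black bar handle 24 mm wide, 20 high (z 36 to 56), from x = -55 back to x = -149. Origin: middle of pan's underside; x to the open lip, z up. Starts flat, lip away from the robot.
- scoop_grip (a point): Middle of the scoop's handle, 102 mm behind the scoop's origin and 46 mm above its underside; axes as the scoop's.
- scoop_lip (a point): Middle of the front lower edge (lip) of the scoop's pan, 55 mm ahead of the scoop's origin; axes as the scoop's.
- bin: Grey plastic bin, fixed, 200 mm long (x), 132 wide outside, 124 inside, side walls 45 high. No front wall (-x, towards the robot). Floor 3 thick, flat from x = -105 to x = 82, where the back wall starts; it leans away 10 degrees from vertical, to inner x = 92, z = 60. Origin: under the bin on its mid-line, 105 mm from the open front edge. Knobs start in its rear part.
- tray: Red plastic parts tray, fixed to the desk, outside 170 mm (x) by 160 mm (y), 50 mm high, walls and floor 4 mm thick, open on top. Its flip-top lid is folded right back and slopes from the far (+x) rim down to the desk, out to x = 240 mm. Origin: centre of the tray's underside; z up.
- knob1: Round lacquered (smooth) beech drawer knob, bun-shaped, 42 mm in diameter (widest 13 mm above its foot), 28 mm high, 18 mm flat foot with a rounded-off lower edge, about 30 g. Origin: centre of its foot; z is its axis, up at the start. One of three alike.
- knob2: Round lacquered (smooth) beech drawer knob, bun-shaped, 42 mm in diameter (widest 13 mm above its foot), 28 mm high, 18 mm flat foot with a rounded-off lower edge, about 30 g. Origin: centre of its foot; z is its axis, up at the start. One of three alike.
- knob3: Round lacquered (smooth) beech drawer knob, bun-shaped, 42 mm in diameter (widest 13 mm above its foot), 28 mm high, 18 mm flat foot with a rounded-off lower edge, about 30 g. Origin: centre of its foot; z is its axis, up at the start. One of three alike.
- level: Grey aluminium spirit level, a loose bar 225 mm long (x), 24 mm wide (y), 50 mm high, 0.3 kg. Origin: centre of its underside.
- mallet: Loose black rubber mallet lying on the desk, 0.45 kg: head 56 mm (x) by 80 mm (y) by 56 mm high, centred 85 mm ahead of the origin (+x, away from the robot); wooden handle 25 mm thick running back along -x to 128 mm behind the origin. Origin: on the desk under the handle.
Things that resemble listed ones, but are neither listed nor needed, are in the scene too. What is shaped like the knob2 but black is not meant.

How it is judged:
By the outcome, as a careful person would: the job done as asked, in the order asked, and still so for the second after the job is handed in, with the robot touching nothing.
It also fails if it takes over 67 s, if anything falls off the work surface, if the arm or the gripper's body presses on something with over 40 N, if the wrist force passes 120 N, or if a joint passes its speed limit or range.

ROBOT

A 6-joint arm with a two-finger parallel gripper is mounted at the origin on the work surface. World frame = base frame: x ahead of the robot, y to its left, z up, the work surface at z = 0. Lengths are in mm, angles in rad, forces in N, time in s.
With the tool pointing down it reaches from about 275 to 1000 mm from the base axis. Payload 8.4 kg.
Tool frame: the origin (TCP) lies between the finger pads; the fingertips stand 17 mm ahead of it and the grasp point (between the pads) lies 2 mm behind it; z points along the fingers, y is the line along which they close (so a half turn about z gives the same grasp; the last joint's range is limited). The gripper opens to 85 mm and grips with 20 to 120 N. Pads are 22 mm wide; open, the fingers measure 114 mm over their backs; the gripper's body (76 mm by 85 mm) begins 54 mm behind the grasp point. The pads swing forward as they close: fully open they stand 13 mm farther back than shut.
Start: joints at [1.341, 0.353, 1.633, -0, 1.155, -0.002], TCP at [141.145, 608.856, 248.281] pointing down, gripper open.
Joint ranges: [-2.63, 2.63], [-0.92, 2.1], [0.06, 2.66], [-1.3, 4.44], [0, 2.69], [-3.02, 3.02]. Speed limits (rad/s): [2.22, 2.22, 2.79, 3.14, 3.14, 3.14].

INTERFACE

Orientations are given as [roll, pitch, yaw] about the fixed x, y, z axes, in that order (R = Rz(yaw) Ry(pitch) Rx(roll)).
In Python, from rig import sense, grab_frame, sign_off gives the robot as it stands. The module is installed in compiled form; this text tells all that it offers.
- The arm moves only by the tool send_rows, never from a script. Its argument "moves" is a list that holds one entry, the list of rows, each a list of 7 numbers: the shift along the world's x, y, z in m, then the turn, a rotation vector about the world's x, y, z in rad, then the opening, from -1 (shut) to 1 (fully open). In form: [[[dx, dy, dz, rx, ry, rz, jaw], ...]]. A call has 1 to 10 rows; each row shifts and turns the commanded pose from where the row before left it; what a row does not reach is not made up. A row lasts 1/10 s, in which the tool goes at most 50 mm and 8.59 degrees, less where a joint would pass 70% of its speed; a pose out of reach is approached as far as the arm can. A call with a gripper value outside its range is refused whole. The fingers move at their own pace and stop on an object; "grip_force" is the grip in N (left out, the last holds). Time passes only in rows, so rows that do not move let the fingers close. It gives the time, the measured TCP pose, the force, the opening and the grip force at its end, in the units of the state.
- sense(): the state, without advancing time (a new reading comes with each control period).
- grab_frame(name): name is "side" or "top" or "wrist"; returns a dict with "img" (384x512x3 uint8, red, green, blue), "mtx" (3x3 intrinsics, pixels), "rvec" (rotation vector, rad) and "tvec" (3), from world to camera coordinates, as OpenCV has them; the wrist camera has in their place "T_tool_cam" (4x4, takes a point from camera to tool coordinates, whose origin is the TCP and whose axes are the flange's). Camera axes: x right, y down, z forward; pixel columns grow to the right and rows downward; lengths in mm; the calibration is good to about 2 mm. A picture is of the moment at which its call begins: read the wrist's pose just before it. There is no depth.
- sign_off(): hands the job in; it is judged then, once.
The state is a dict: "clock": time; "qpos": joint angles; "qvel": joint speeds; "joint_efforts": joint torques, N m; "eef_pos": TCP position; "tcp_rot": TCP orientation; "contact_force": force on the tool from outside, world axes, zero at the start; "wrist_torque": the same for the moment, N m; "opening": opening from 0.0 (shut) to 1.0 (fully open); "grasp_force": force on a finger pad.
Only numpy, scipy, OpenCV 4.12 (cv2) and the standard library are available. Lean on these libraries where they do the work, as an engineer would, in place of code of your own. Each camera call takes 0.05 s, during which the arm holds its last target. There are 200 camera calls.

## Working session

There is one attempt and no reset: what is moved stays moved. The work goes in short steps, Python scripts to look and compute and a tool call to move; the robot and the scene stay as the last step left them, time stands still between calls to the robot, and variables do not carry over. Pictures are saved under pics/ and viewed, at most 10 in all, crops included, and the job is handed in when it is done.

Besides the shell and the picture viewer there is one more tool, called after "Emit:" as a command line: name --argument value ..., lists and objects as JSON in quotes. send_rows: Moves the arm, as the interface text tells. Its arguments: {"type":"object","properties":{"moves":{"type":"array"},"grip_force":{"type":"number"}},"required":["moves"]}

```bash
mkdir -p pics; cat > h.py <<'E'
import numpy as np, cv2
from rig import sense, grab_frame, sign_off
def save(n,f): cv2.imwrite(f'pics/{n}.png', cv2.cvtColor(f['img'],cv2.COLOR_RGB2BGR))
def ray(f,uv):
    R=cv2.Rodrigues(np.array(f['rvec'],float))[0]; t=np.array(f['tvec'],float).reshape(3)
    c=-R.T@t; d=R.T@np.linalg.inv(f['mtx'])@np.array([uv[0],uv[1],1.]); return c,d
def onz(f,uv,z):
    c,d=ray(f,uv); return c+d*(z-c[2])/d[2]
def proj(f,P):
    return cv2.projectPoints(np.array(P,float).reshape(-1,3),np.array(f['rvec'],float),np.array(f['tvec'],float),np.array(f['mtx'],float),None)[0].reshape(-1,2)
E
python3 - <<'E'
from h import *
import pickle
fs={n:grab_frame(n) for n in('top','side')}
pickle.dump(fs,open('f0.pkl','wb'))
a=np.hstack([fs['top']['img'],fs['side']['img']])
for n in fs: 
    save(n+'0',fs[n]); print(n,onz(fs[n],(256,192),0),ray(fs[n],(0,0))[0])
    cv2.imwrite(f'pics/{n}0.png',cv2.resize(cv2.cvtColor(fs[n]['img'],cv2.COLOR_RGB2BGR),(800,600),interpolation=cv2.INTER_CUBIC))
print(sense())
E
```

```text
top [603.97924596  52.19599143   0.        ] [ 337.65883344   54.99422543 1198.01970943]
side [ 5.98506213e+02 -1.05769742e+02  1.13686838e-13] [ 452.96398404 1282.81951734  763.99617655]
{'clock': 0.1, 'qpos': array([ 1.34062670e+00,  3.53605453e-01,  1.63406092e+00, -7.36415809e-06,
        1.15519004e+00, -2.39292483e-03]), 'qvel': array([ 0.00098016, -0.00117581, -0.00143748,  0.00113079,  0.00068452,
        0.00031808]), 'joint_efforts': array([ 3.37124893e-04, -6.06356764e+01, -3.42823648e+01, -1.68604066e-05,
        3.97801588e-03, -1.39580217e-05]), 'eef_pos': array([141.03807909, 608.46303473, 247.61964996]), 'tcp_rot': array([-3.14032888e+00,  3.70940581e-06,  2.91381893e+00]), 'contact_force': array([-0.20996729, -0.24347601, -0.11391462]), 'wrist_torque': array([-0.02384923,  0.01605981, -0.00993039]), 'grasp_force': 0.0, 'opening': 0.9997961953711711}
```

View pics/top0.png

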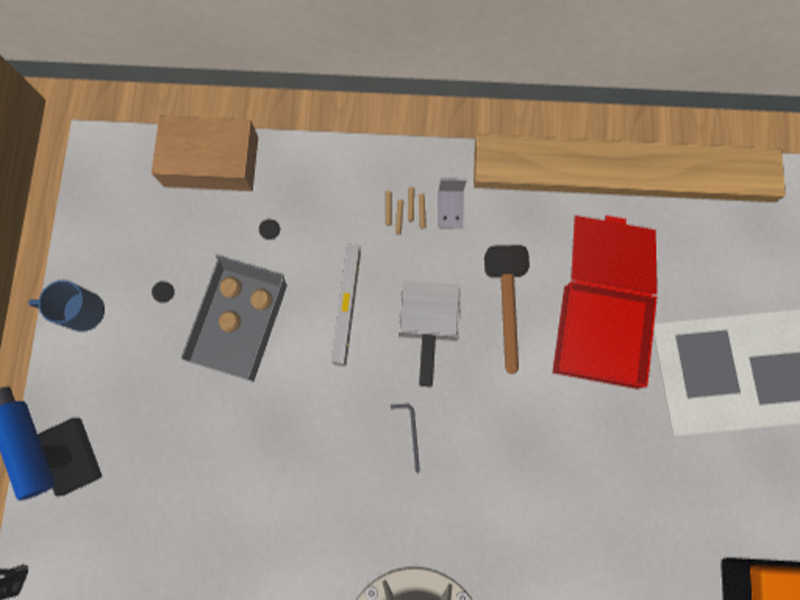

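View pics/side0.png

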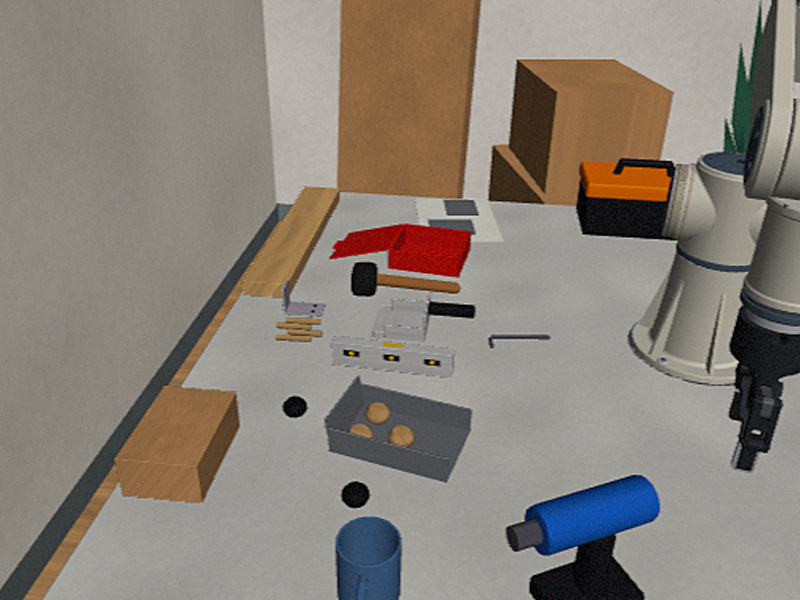

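The top view shows the bin at about (235,320) with three beech knobs at (229,287), (261,299) and (229,321). The two black knobs at (270,229) and (163,292) are decoys, because they're black and outside the bin. The level is at (345,305), the scoop at (430,315) with its handle near (427,360), the mallet at (508,310) and the tray at (605,335). Next I'll fit the models and overlay them on an enlarged crop.

```bash
cat > fit.py <<'E'
from h import *
import pickle
from scipy.optimize import least_squares
fs=pickle.load(open('f0.pkl','rb')); T=fs['top']
def w(p,m):
    m=np.array(m,float); c,s=np.cos(p[2]),np.sin(p[2])
    return np.c_[p[0]+c*m[:,0]-s*m[:,1],p[1]+s*m[:,0]+c*m[:,1],m[:,2]]
M={'scoop':([(-149,0,56),(-55,0,56),(-55,56,56),(-55,-56,56),(25,56,30)],[(427,386),(428,336),(399,333),(458,338),(401,300)]),
'level':([(112.5,12,50),(112.5,-12,50),(-112.5,-12,50),(-112.5,12,50)],[(347,245),(359,246),(345,364),(333,363)]),
'tray':([(85,80,50),(85,-80,50),(-85,-80,50),(-85,80,50)],[(569,283),(656,295),(647,387),(554,374)]),
'bin':([(94,64,60),(94,-64,60),(-105,-66,0),(-105,66,0)],[(219,256),(286,273),(254,380),(183,358)]),
'mallet':([(57,40,56),(57,-40,56),(113,-40,56),(113,40,56),(-128,0,25)],[(487,276),(529,275),(526,246),(486,247),(512,373)])}
if __name__=='__main__':
    P={}
    for n,(m,uv) in M.items():
        uv=np.array(uv)*.64
        g=onz(T,uv.mean(0),30)
        r=least_squares(lambda p:(proj(T,w(p*[1,1,.01],m))-uv).ravel(),[g[0],g[1],0.],loss='soft_l1')
        P[n]=r.x*[1,1,.01]; print(n,P[n].round(3),np.abs(r.fun).reshape(-1,2).max(1).round(1))
    for i,uv in enumerate([(229,287),(261,299),(229,321)]):
        P['k%d'%i]=onz(T,np.array(uv)*.64,3+20); 
        q=P['k%d'%i]-np.r_[P['bin'][:2],0]; c,s=np.cos(P['bin'][2]),np.sin(P['bin'][2]); print('knob',P['k%d'%i].round(1),'in bin',(c*q[0]+s*q[1]).round(1),(-s*q[0]+c*q[1]).round(1))
    pickle.dump(P,open('P.pkl','wb'))
    S=4; im=cv2.resize(cv2.cvtColor(T['img'],cv2.COLOR_RGB2BGR),None,fx=S,fy=S,interpolation=cv2.INTER_CUBIC)
    B={'scoop':[[(-55,-56,56),(-55,56,56),(55,56,0),(55,-56,0)],[(-149,-12,56),(-149,12,56),(-55,12,56),(-55,-12,56)]],
     'level':[[(112.5,12,50),(112.5,-12,50),(-112.5,-12,50),(-112.5,12,50)]],
     'tray':[[(85,80,50),(85,-80,50),(-85,-80,50),(-85,80,50)]],
     'bin':[[(94,62,60),(94,-62,60),(-105,-66,45),(-105,66,45)],[(82,62,3),(82,-62,3),(-105,-62,3),(-105,62,3)]],
     'mallet':[[(57,40,56),(57,-40,56),(113,-40,56),(113,40,56)],[(-128,12,12),(-128,-12,12),(57,-12,12),(57,12,12)]]}
    for n,L in B.items():
        for l in L: cv2.polylines(im,[((proj(T,w(P[n],l))+.5)*S).astype(int)],True,(0,255,0),1)
    cv2.imwrite('pics/ov1.png',im[155*S:258*S,112*S:305*S]); cv2.imwrite('pics/ov2.png',im[130*S:258*S,255*S:430*S])
E
python3 fit.py
```

```text
scoop [ 5.8284e+02 -3.7020e+00 -7.0000e-03] [1.1 0.6 0.6 1.1 3.6]
level [ 5.81449e+02  1.51257e+02 -4.80000e-02] [0.3 0.2 0.4 0.4]
tray [ 5.49043e+02 -3.28052e+02 -1.14000e-01] [0.4 0.9 0.4 2.7]
bin [ 5.54290e+02  3.55476e+02 -2.65000e-01] [1.7 1.4 0.3 3.3]
mallet [ 5.92429e+02 -1.49897e+02  8.30000e-02] [0.3 0.4 0.8 0.9 2.4]
knob [607.1 377.9  23. ] in bin 45.1 35.5
knob [587. 315.  23.] in bin 42.2 -30.5
knob [541.7 371.   23. ] in bin -16.2 11.7
```

View pics/ov1.png

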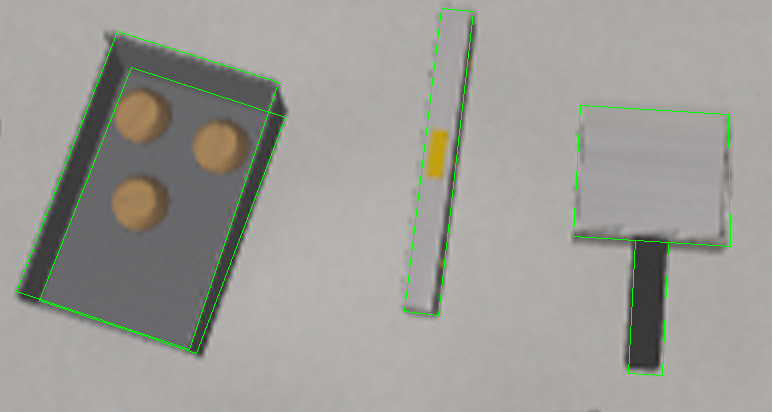

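View pics/ov2.png

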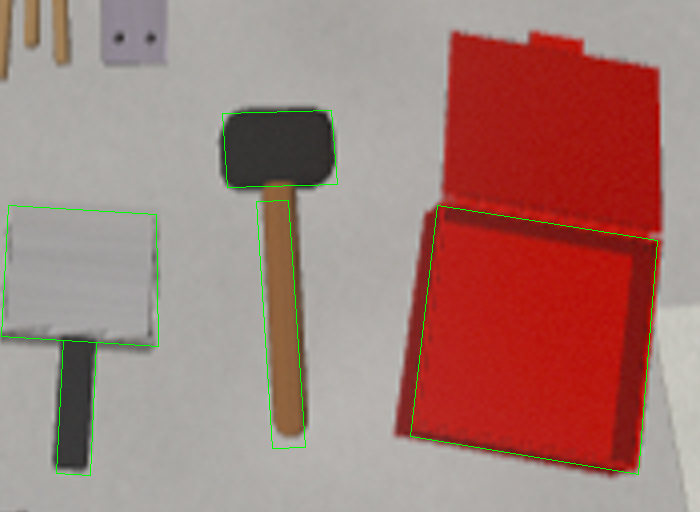

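The overlays fit the tray, level, scoop and mallet head to within a few mm. The bin's left front corner was actually the wall top at z=45, so I'll refit the bin using crop points.

```bash
cat > fit2.py <<'E'
from fit import *
P=pickle.load(open('P.pkl','rb'))
def go(n,m,uv,off):
    uv=(np.array(uv)+.5)/4-.5+off
    r=least_squares(lambda p:(proj(T,w(p*[1,1,.01],m))-uv).ravel(),P[n]*[1,1,100],loss='soft_l1')
    P[n]=r.x*[1,1,.01]; print(n,P[n].round(3),(r.fun).reshape(-1,2).round(1).tolist())
go('bin',[(-105,66,45),(-105,62,3),(-105,-66,0),(82,62,3),(92,62,60),(94,-66,60)],[(17,292),(40,300),(200,355),(129,69),(117,33),(280,82)],(112,155))
go('scoop',[(-149,12,56),(-149,-12,56),(-55,12,56),(-55,-12,56),(-55,56,56),(-55,-56,56),(55,56,2),(55,-56,2)],[(54,468),(87,470),(62,338),(96,341),(0,336),(158,348),(8,206),(157,213)],(255,130))
go('mallet',[(-128,0,16),(57,0,16),(57,40,52),(57,-40,52),(113,-40,52),(113,40,52)],[(290,438),(278,188),(225,186),(336,184),(332,110),(223,110)],(255,130))
for uv in [(141,115),(221,146),(140,201)]:
    k=onz(T,(np.array(uv)+.5)/4-.5+(112,155),3+18); q=k[:2]-P['bin'][:2]; c,s=np.cos(P['bin'][2]),np.sin(P['bin'][2])
    print('knob',k.round(1),'in bin',(c*q[0]+s*q[1]).round(1),(-s*q[0]+c*q[1]).round(1))
print('drill base',onz(T,(100*.64,480*.64),0),onz(T,(85*.64,420*.64),0),'drill',onz(T,(50*.64,490*.64),120))
pickle.dump(P,open('P.pkl','wb'))
def gp(n,p): return w(P[n],[p])[0].round(1)
print('grip',gp('scoop',(-102,0,46)),'bin start',gp('bin',(-207,0,49)),'bin end',gp('bin',(-78,0,49)))
E
python3 fit2.py
```

```text
bin [ 5.54309e+02  3.56012e+02 -2.59000e-01] [[-0.4, -0.1], [-0.3, 0.2], [0.7, -0.2], [0.2, -0.4], [-0.5, 0.2], [0.4, 0.3]]
scoop [ 5.83744e+02 -3.60300e+00 -1.70000e-02] [[-0.1, 0.9], [0.3, 1.0], [-0.1, 0.2], [-0.1, -0.0], [-0.0, -0.4], [-0.1, -0.7], [0.2, -0.8], [-0.0, -0.0]]
mallet [ 5.95913e+02 -1.50409e+02  7.70000e-02] [[-0.1, 1.1], [-1.1, 1.7], [0.6, -0.6], [0.3, -0.7], [-0.0, -0.7], [0.0, -0.0]]
knob [608.6 377.7  21. ] in bin 46.9 34.8
knob [588.2 316.   21. ] in bin 43.0 -30.1
knob [543.8 371.5  21. ] in bin -14.2 12.3
drill base [240.67659671 580.22777509   0.        ] [345.8511693  624.03293584   0.        ] drill [230.43438347 606.77385604 120.        ]
grip [481.8  -1.9  46. ] bin start [354.2 408.9  49. ] bin end [478.9 376.   49. ]
```

Emit:
send_rows --moves '[[[0.017,-0.03,0,0,0,0.0105,1],[0.017,-0.03,0,0,0,0.0105,1],[0.017,-0.03,0,0,0,0.0105,1],[0.017,-0.03,0,0,0,0.0105,1],[0.017,-0.03,0,0,0,0.0105,1],[0.017,-0.03,0,0,0,0.0105,1],[0.017,-0.03,0,0,0,0.0105,1],[0.017,-0.03,0,0,0,0.0105,1],[0.017,-0.03,0,0,0,0.0105,1],[0.017,-0.03,0,0,0,0.0105,1]]]'

```text
clock: 1.1
eef_pos: [311.4, 307.5, 248.1]
tcp_rot: [-3.141, -0.0, 3.019]
contact_force: [0.1, 0.3, -1.0]
opening: 0.995
grasp_force: 0.0
```

Emit:
send_rows --moves '[[[0.017,-0.03,-0.011,0,0,0.0105,1],[0.017,-0.03,-0.011,0,0,0.0105,1],[0.017,-0.03,-0.011,0,0,0.0105,1],[0.017,-0.03,-0.011,0,0,0.0105,1],[0.017,-0.03,-0.011,0,0,0.0105,1],[0.017,-0.03,-0.011,0,0,0.0105,1],[0.017,-0.03,-0.011,0,0,0.0105,1],[0.017,-0.03,-0.011,0,0,0.0105,1],[0.017,-0.03,-0.011,0,0,0.0105,1],[0.001,-0.01,-0.011,0,0,0.0105,1]]]'

```text
clock: 2.1
eef_pos: [467.0, 26.6, 137.9]
tcp_rot: [-3.141, 0.001, 3.122]
contact_force: [-0.1, 0.0, 0.6]
opening: 1.001
grasp_force: 0.0
```

Emit:
send_rows --moves '[[[0.005,-0.01,-0.01,0,0,0,1],[0.005,-0.01,-0.01,0,0,0,1],[0.005,-0.009,-0.015,0,0,0,1],[0,0,-0.02,0,0,0,1],[0,0,-0.02,0,0,0,1],[0,0,-0.013,0,0,0,1],[0,0,-0.006,0,0,0,1],[0,0,0,0,0,0,1]]]'

```text
clock: 2.9
eef_pos: [479.8, 0.0, 43.7]
tcp_rot: [-3.142, -0.001, 3.124]
contact_force: [0.1, 1.0, 1.3]
opening: 1.005
grasp_force: 0.0
```

```bash
python3 - <<'E'
from h import *
print(sense()['eef_pos'])
f=grab_frame('side'); cv2.imwrite('pics/s1.png',cv2.resize(cv2.cvtColor(f['img'][130:290,190:390],cv2.COLOR_RGB2BGR),None,fx=3.7,fy=3.7))
E
```

```text
[4.79790402e+02 2.44979501e-02 4.36966927e+01]
```

View pics/s1.png

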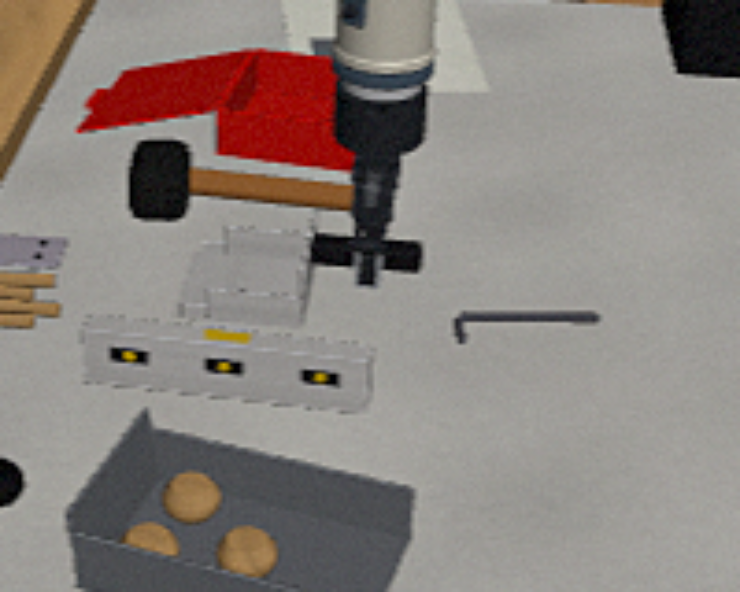

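The fingers at (368,250) straddle the handle close to its middle, so I'll close them.

Emit:
send_rows --moves '[[[0,0,0,0,0,0,-1],[0,0,0,0,0,0,-1],[0,0,0,0,0,0,-1],[0,0,0,0,0,0,-1],[0,0,0,0,0,0,-1],[0,0,0,0,0,0,-1],[0,0,0,0,0,0,-1],[0,0,0,0,0,0,-1]]]' --grip_force 100

```text
clock: 3.75
eef_pos: [480.3, -0.1, 44.7]
tcp_rot: [3.142, 0.0, 3.124]
contact_force: [-2.4, -0.1, 7.1]
opening: 0.264
grasp_force: 97.6
```

Emit:
send_rows --moves '[[[0,0,0.005,0,0,0,-1],[0,0,0.02,0,0,0,-1],[0,0,0.03,0,0,0,-1],[0,0,0.03,0,0,0,-1],[-0.008,0.026,0.005,0,0,-0.016,-1],[-0.008,0.026,0,0,0,-0.016,-1],[-0.008,0.026,0,0,0,-0.016,-1],[-0.008,0.026,0,0,0,-0.016,-1],[-0.008,0.026,0,0,0,-0.016,-1],[-0.008,0.026,0,0,0,-0.016,-1]]]'

```text
clock: 4.75
eef_pos: [431.5, 156.8, 134.4]
tcp_rot: [-3.141, -0.0, 3.027]
contact_force: [0.1, 0.3, -1.1]
opening: 0.265
grasp_force: 98.1
```

Emit:
send_rows --moves '[[[-0.008,0.026,0,0,0,-0.016,-1],[-0.008,0.026,0,0,0,-0.016,-1],[-0.008,0.026,0,0,0,-0.016,-1],[-0.008,0.026,0,0,0,-0.016,-1],[-0.008,0.026,0,0,0,-0.016,-1],[-0.008,0.026,0,0,0,-0.016,-1],[-0.008,0.026,0,0,0,-0.016,-1],[-0.008,0.026,0,0,0,-0.016,-1],[-0.008,0.026,0,0,0,-0.016,-1],[0,0,0,0,0,0,-1]]]'

```text
clock: 5.75
eef_pos: [359.5, 392.5, 134.6]
tcp_rot: [3.14, 0.0, 2.885]
contact_force: [0.3, 0.3, -2.0]
opening: 0.263
grasp_force: 98.3
```

Emit:
send_rows --moves '[[[-0.002,0.006,0,0.004,0.016,0,-1],[-0.002,0.006,-0.01,0.004,0.016,0,-1],[-0.002,0.005,-0.015,0.005,0.016,0,-1],[0,0,-0.014,0,0,0,-1],[0,0,0,0,0,0,-1],[0,0,0,0,0,0,-1]]]'

```text
clock: 6.35
eef_pos: [353.9, 406.0, 94.3]
tcp_rot: [-3.14, -0.051, 2.883]
contact_force: [0.1, 0.2, -1.4]
opening: 0.266
grasp_force: 98.3
```

```bash
cat > ov.py <<'E'
from fit import *
from scipy.spatial.transform import Rotation as Ro
import sys
P=pickle.load(open('P.pkl','rb')); s=sense(); f=grab_frame('top')
R=Ro.from_euler('xyz',s['tcp_rot']).as_matrix()
print(s['eef_pos'].round(1),s['tcp_rot'].round(3))
# scoop pts in tool frame: scoop x=-toolx?, z=-toolz
X=R@[-1,0,0]; Z=R@[0,0,-1]; Y=np.cross(Z,X)
o=s['eef_pos']+103.5*X-44.7*Z
def sc(p): p=np.array(p,float); return o+p@np.array([X,Y,Z])
b=P['bin']; c,si=np.cos(b[2]),np.sin(b[2])
for n,p in [('lipL',(55,56,0)),('lipR',(55,-56,0)),('backL',(-55,56,0)),('backR',(-55,-56,0)),('grip',(-102,0,46))]:
    q=sc(p); d=q[:2]-b[:2]; print(n,q.round(1),'bin',(c*d[0]+si*d[1]).round(1),(-si*d[0]+c*d[1]).round(1))
S=6; u0,v0=100,150
im=cv2.resize(cv2.cvtColor(f['img'][v0:v0+98,u0:u0+130],cv2.COLOR_RGB2BGR),None,fx=S,fy=S,interpolation=cv2.INTER_CUBIC)
for L in [sc([(55,56,0),(55,-56,0),(25,-56,0),(-55,-56,0),(-55,-56,56),(-55,56,56),(-55,56,0),(25,56,0)]),w(b,[(94,62,60),(94,-62,60),(-105,-66,45),(-105,66,45)])]:
    cv2.polylines(im,[((proj(f,L)+.5-[u0,v0])*S).astype(int)],True,(0,255,0),1)
cv2.imwrite('pics/%s.png'%sys.argv[1],im)
E
python3 ov.py a1
```

```text
[353.9 406.   94.3] [-3.14  -0.051  2.883]
lipL [519.  420.2  41.6] bin -50.5 53.1
lipR [490.4 312.   41.8] bin -50.5 -58.9
backL [412.8 448.3  47.2] bin -160.4 53.0
backR [384.2 340.   47.3] bin -160.4 -59.0
grip [355.4 405.6  95.6] bin -205.0 -2.9
```

View pics/a1.png

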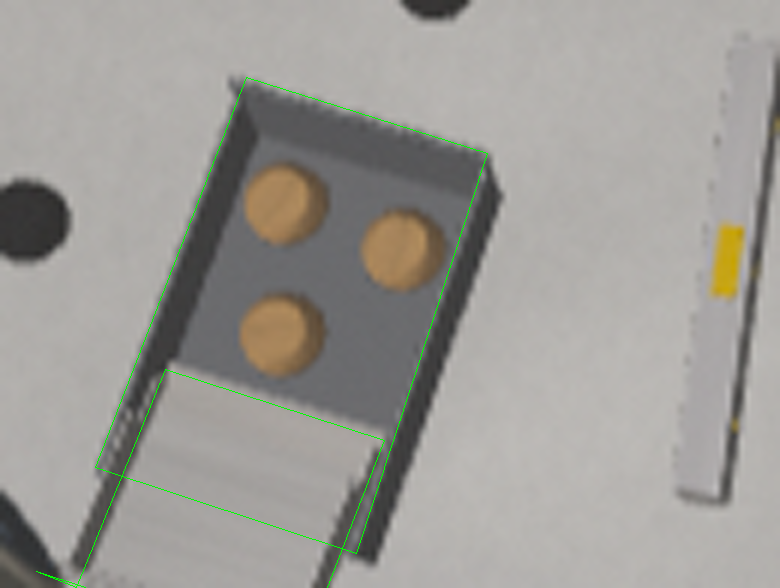

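The scoop overlay matches the picture, with the lip at about (165,366) to (385,437). The scoop sits 3 mm right of the bin's mid-line, so I'll correct that and descend.

Emit:
send_rows --moves '[[[0.0007,0.0028,0,0,0,0,-1],[0,0,-0.01,0,0,0,-1],[0,0,-0.01,0,0,0,-1],[0,0,-0.01,0,0,0,-1],[0,0,-0.004,0,0,0,-1],[0,0,-0.002,0,0,0,-1],[0,0,0,0,0,0,-1]]]'

```text
clock: 7.1
eef_pos: [354.7, 409.5, 58.9]
tcp_rot: [-3.141, -0.05, 2.884]
contact_force: [-0.3, 0.3, -1.1]
opening: 0.263
grasp_force: 98.3
```

Emit:
send_rows --moves '[[[0,0,-0.001,0,0,0,-1],[0,0,-0.001,0,0,0,-1],[0,0,-0.001,0,0,0,-1],[0,0,0,0,0,0,-1]]]'

```text
clock: 7.5
eef_pos: [354.8, 409.7, 56.3]
tcp_rot: [3.141, -0.05, 2.884]
contact_force: [0.1, -0.1, -2.5]
opening: 0.264
grasp_force: 98.3
```

Emit:
send_rows --moves '[[[0,0,-0.001,0,0,0,-1],[0,0,-0.001,0,0,0,-1],[0,0,0,0,0,0,-1]]]'

```text
clock: 7.8
eef_pos: [354.8, 409.8, 54.4]
tcp_rot: [3.141, -0.05, 2.884]
contact_force: [-2.7, 0.9, 2.3]
opening: 0.262
grasp_force: 98.9
```

Emit:
send_rows --moves '[[[0.0077,-0.0021,0,0,0,0,-1],[0.0077,-0.0021,0,0,0,0,-1],[0.0077,-0.0021,0,0,0,0,-1],[0.0077,-0.002,0,0,0,0,-1],[0.0077,-0.002,0,0,0,0,-1],[0.0077,-0.0021,0,0,0,0,-1],[0.0077,-0.002,0,0,0,0,-1],[0.0077,-0.002,0,0,0,0,-1],[0.0077,-0.0021,0,0,0,0,-1],[0.0077,-0.002,0,0,0,0,-1]]]'

```text
clock: 8.8
eef_pos: [432.4, 389.0, 54.3]
tcp_rot: [3.141, -0.05, 2.884]
contact_force: [-3.4, 0.6, 3.0]
opening: 0.264
grasp_force: 99.0
```

Emit:
send_rows --moves '[[[0.0058,-0.0016,0,0,0,0,-1],[0.0058,-0.0015,0,0,0,0,-1],[0.0058,-0.0016,0,0,0,0,-1],[0.0058,-0.0015,0,0,0,0,-1],[0.0058,-0.0016,0,0,0,0,-1],[0.0058,-0.0015,0,0,0,0,-1],[0.0058,-0.0016,0,0,0,0,-1],[0,0,0,0,0,0,-1]]]'

```text
clock: 9.6
eef_pos: [473.4, 378.1, 54.2]
tcp_rot: [3.141, -0.049, 2.884]
contact_force: [-0.2, -0.2, 0.7]
opening: 0.262
grasp_force: 99.9
```

```bash
python3 ov.py a2
```

```text
[473.4 378.1  54.2] [ 3.141 -0.049  2.884]
lipL [638.6 392.4   1.8] bin 72.2 56.8
lipR [610.1 284.1   1.7] bin 72.3 -55.2
backL [532.4 420.4   7.2] bin -37.7 56.7
backR [503.8 312.2   7.1] bin -37.6 -55.3
grip [474.9 377.7  55.4] bin -82.3 0.6
```

View pics/a2.png

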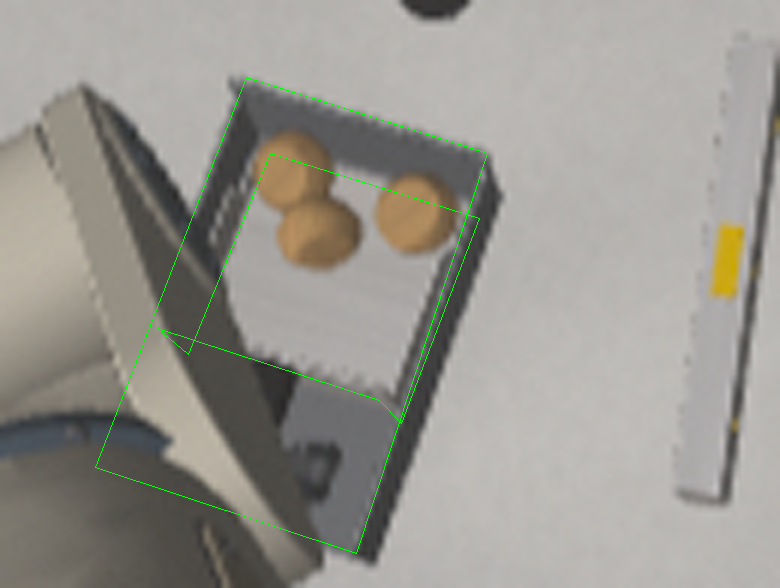

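The picture shows the middle knob on the pan at (318,233). The other two are at the lip, at (293,170) and (415,213). I'll keep pushing gently.

Emit:
send_rows --moves '[[[0.003,-0.0008,0,0,0,0,-1],[0.003,-0.0008,0,0,0,0,-1],[0.0019,-0.0005,0,0,0,0,-1],[0,0,0,0,0,0,-1]]]'

```text
clock: 10.05
eef_pos: [477.1, 376.8, 54.2]
tcp_rot: [-3.14, -0.056, 2.883]
contact_force: [-18.3, 7.9, 8.7]
opening: 0.264
grasp_force: 100.8
```

Emit:
send_rows --moves '[[[-0.001,0.0003,-0.0014,-0.0067,-0.0253,0,-1],[-0.001,0.0003,-0.0014,-0.0067,-0.0253,0,-1],[-0.001,0.0003,-0.0014,-0.0067,-0.0253,0,-1],[-0.001,0.0003,-0.0014,-0.0067,-0.0253,0,-1],[-0.001,0.0003,-0.0014,-0.0067,-0.0253,0,-1],[-0.001,0.0003,-0.0014,-0.0067,-0.0253,0,-1]]]'

```text
clock: 10.65
eef_pos: [473.5, 377.3, 45.0]
tcp_rot: [-3.14, 0.107, 2.883]
contact_force: [-0.8, 0.9, -2.6]
opening: 0.258
grasp_force: 99.4
```

Emit:
send_rows --moves '[[[-0.001,0.0003,-0.0014,-0.0067,-0.0253,0,-1],[-0.001,0.0003,-0.0014,-0.0067,-0.0253,0,-1],[-0.001,0.0003,-0.0014,-0.0067,-0.0253,0,-1],[-0.001,0.0003,-0.0014,-0.0067,-0.0253,0,-1],[0,0,0,0,0,0,-1],[0,0,0,0,0,0,-1]]]'

```text
clock: 11.25
eef_pos: [470.2, 379.0, 40.0]
tcp_rot: [-3.141, 0.211, 2.884]
contact_force: [-0.5, -0.5, -1.4]
opening: 0.26
grasp_force: 99.4
```

```bash
python3 ov.py a3
```

```text
[470.2 379.   40. ] [-3.141  0.211  2.884]
lipL [643.4 391.3  29.5] bin 77.1 56.9
lipR [614.9 283.   29.6] bin 77.2 -55.1
backL [539.4 418.7   6.5] bin -30.5 56.8
backR [510.9 310.4   6.5] bin -30.4 -55.2
grip [471.4 378.7  41.6] bin -86.0 0.8
```

View pics/a3.png

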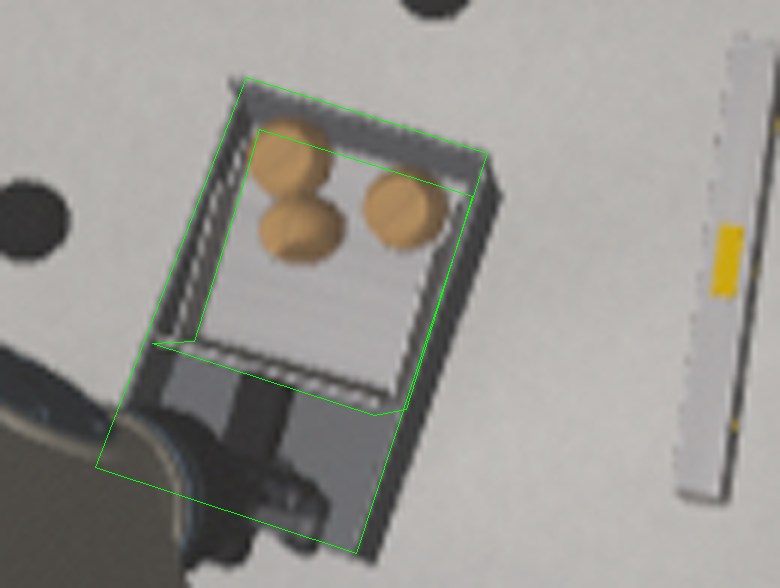

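All three knobs are on the pan, at (290,157), (302,228) and (405,208). I'll tilt back more so that they slide to the back wall, while lifting.

Emit:
send_rows --moves '[[[0,0,0.001,-0.0067,-0.0253,0,-1],[0,0,0.001,-0.0067,-0.0253,0,-1],[0,0,0.001,-0.0067,-0.0253,0,-1],[0,0,0.001,-0.0067,-0.0253,0,-1],[0,0,0.001,-0.0067,-0.0253,0,-1],[0,0,0.001,-0.0067,-0.0253,0,-1],[0,0,0.001,-0.0067,-0.0253,0,-1],[0,0,0.002,-0.0067,-0.0253,0,-1],[0,0,0.002,-0.0067,-0.0253,0,-1],[0,0,0.002,-0.0067,-0.0253,0,-1]]]'

```text
clock: 12.3
eef_pos: [470.8, 379.2, 53.5]
tcp_rot: [3.141, 0.474, 2.883]
contact_force: [0.3, 0.4, -2.5]
opening: 0.26
grasp_force: 99.5
```

Emit:
send_rows --moves '[[[0,0,0.002,-0.0067,-0.0253,0,-1],[0,0,0.004,-0.0067,-0.0253,0,-1],[0,0,0.004,0,0,0,-1],[0,0,0.008,0,0,0,-1],[0,0,0.015,0,0,0,-1],[0,0,0.02,0,0,0,-1],[0,0,0.02,0,0,0,-1],[0,0,0.015,0,0,0,-1],[0,0,0.008,0,0,0,-1],[0,0,0,0,0,0,-1]]]'

```text
clock: 13.3
eef_pos: [470.9, 379.6, 150.8]
tcp_rot: [3.139, 0.526, 2.882]
contact_force: [0.5, 0.4, -2.4]
opening: 0.261
grasp_force: 99.6
```

```bash
python3 ov.py a4
```

```text
[470.9 379.6 150.8] [3.139 0.526 2.882]
lipL [639.4 393.  191.9] bin 72.8 57.5
lipR [610.8 284.7 191.7] bin 72.9 -54.5
backL [547.5 417.4 136.7] bin -22.3 57.6
backR [518.9 309.1 136.4] bin -22.2 -54.4
grip [471.6 379.5 152.7] bin -86.0 1.5
```

View pics/a4.png

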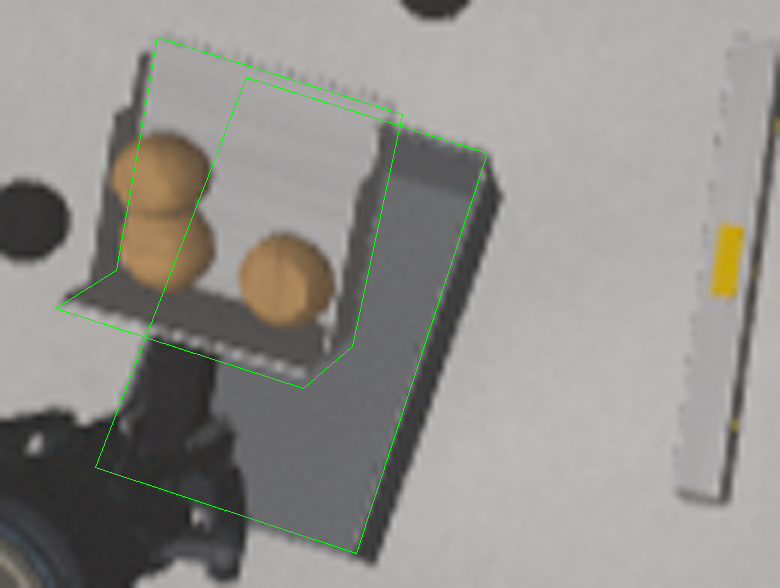

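All three knobs lie at the back of the pan, at (162,173), (165,250) and (286,280). Next I'll carry them to the tray.

Emit:
send_rows --moves '[[[-0.0015,-0.009,0,0,0,-0.002,-1],[-0.0035,-0.02,0,0,0,-0.002,-1],[-0.005,-0.03,0,0,0,-0.002,-1],[-0.005,-0.03,0,0,0,-0.002,-1],[-0.005,-0.03,0,0,0,-0.002,-1],[-0.005,-0.03,0,0,0,-0.002,-1],[-0.005,-0.03,0,0,0,-0.002,-1],[-0.005,-0.03,0,0,0,-0.002,-1],[-0.005,-0.03,0,0,0,-0.002,-1],[-0.005,-0.03,0,0,0,-0.002,-1]]]'

```text
clock: 14.35
eef_pos: [423.9, 108.4, 148.4]
tcp_rot: [-3.139, 0.525, 2.865]
contact_force: [0.6, -0.7, -2.6]
opening: 0.268
grasp_force: 99.4
```

Emit:
send_rows --moves '[[[-0.005,-0.03,0,0,0,-0.002,-1],[-0.005,-0.03,0,0,0,-0.002,-1],[-0.005,-0.03,0,0,0,-0.002,-1],[-0.005,-0.03,0,0,0,-0.002,-1],[-0.005,-0.03,0,0,0,-0.002,-1],[-0.005,-0.03,0,0,0,-0.002,-1],[-0.005,-0.03,0,0,0,-0.002,-1],[-0.005,-0.03,0,0,0,-0.002,-1],[-0.005,-0.03,0,0,0,-0.002,-1],[-0.005,-0.03,0,0,0,-0.002,-1]]]'

```text
clock: 15.35
eef_pos: [383.5, -112.1, 145.1]
tcp_rot: [3.14, 0.504, 2.85]
contact_force: [0.4, 0.3, -3.7]
opening: 0.266
grasp_force: 99.7
```

Emit:
send_rows --moves '[[[-0.005,-0.03,0,0,0,0,-1],[-0.004,-0.025,0,0,0,0,-1],[-0.003,-0.015,0,0,0,0,-1],[0,-0.006,0,0,0,0,-1],[0,0,0,0,0,0,-1]]]'

```text
clock: 15.85
eef_pos: [375.5, -160.4, 144.4]
tcp_rot: [3.14, 0.498, 2.848]
contact_force: [0.5, 0.2, -4.4]
opening: 0.26
grasp_force: 99.5
```

```bash
cat > chk.py <<'E'
from h import *
s=sense(); f=grab_frame('top'); hsv=cv2.cvtColor(f['img'],cv2.COLOR_RGB2HSV)
print(s['clock'],s['eef_pos'].round(1),s['tcp_rot'].round(3))
m=((hsv[...,0]>9)&(hsv[...,0]<22)&(hsv[...,1]>90)&(hsv[...,2]>110)).astype('uint8')
m[:140]=0
n,l,st,c=cv2.connectedComponentsWithStats(m)
for i in range(1,n):
    if st[i,4]>25: print(st[i].tolist(),c[i].round(1),onz(f,c[i],20).round(0)[:2],onz(f,c[i],160).round(0)[:2])
E
python3 chk.py
```

```text
15.85 [ 375.5 -160.4  144.4] [3.14  0.498 2.848]
[0, 140, 35, 117, 2111] [ 15.  194.5] [555. 765.] [529. 680.]
[253, 140, 4, 9, 29] [254.9 144.2] [748.  63.] [699.  62.]
[321, 176, 9, 57, 369] [324.9 201.7] [ 581. -152.] [ 552. -127.]
[328, 221, 20, 26, 322] [337.6 233.7] [ 488. -190.] [ 470. -161.]
[349, 238, 16, 15, 187] [356.5 245.4] [ 458. -244.] [ 443. -209.]
[0, 291, 6, 47, 148] [  1.5 311.9] [220. 744.] [234. 662.]
[480, 363, 32, 21, 610] [495.6 373.7] [ 132. -618.] [ 156. -538.]
```

```bash
python3 -c "
from h import *
s=sense();print(s['qpos'].round(3),s['qvel'].round(3))"
```

```text
[-0.477  0.011  2.492  0.542  0.173 -2.268] [ 0.022 -0.004  0.002 -0.019 -0.001  0.023]
```

The wrist is close to singular (j5 = 0.17). I'll reduce the tilt and then continue.

Emit:
send_rows --moves '[[[0,0,0,0.0143,0.0479,0,-1],[0,0,0,0.0143,0.0479,0,-1],[0,0,0,0.0143,0.0479,0,-1],[0,0,0,0.0143,0.0479,0,-1],[0,0,0,0.0143,0.0479,0,-1],[0,0,0,0.0143,0.0479,0,-1]]]'

```text
clock: 16.5
eef_pos: [375.9, -159.5, 144.8]
tcp_rot: [-3.141, 0.198, 2.85]
contact_force: [0.8, 0.3, -2.4]
opening: 0.267
grasp_force: 99.4
```

Emit:
send_rows --moves '[[[-0.001,-0.008,0,0,0,0,-1],[-0.002,-0.014,0.001,0,0,0,-1],[-0.003,-0.018,0.001,0,0,0,-1],[-0.003,-0.018,0.001,0,0,0,-1],[-0.003,-0.018,0.001,0,0,0,-1],[-0.003,-0.016,0.001,0,0,0,-1],[-0.002,-0.01,0.001,0,0,0,-1],[0,-0.005,0,0,0,0,-1],[0,0,0,0,0,0,-1]]]'

```text
clock: 17.4
eef_pos: [359.5, -267.2, 151.0]
tcp_rot: [3.141, 0.201, 2.849]
contact_force: [0.1, -0.6, -1.6]
opening: 0.26
grasp_force: 99.5
```

```bash
python3 chk.py; python3 -c "
from h import *
s=sense();print(s['qpos'].round(3))"
```

```text
17.4 [ 359.5 -267.2  151. ] [3.141 0.201 2.849]
[0, 140, 35, 117, 2109] [ 15.  194.4] [555. 765.] [529. 680.]
[253, 140, 4, 9, 28] [254.9 144.1] [748.  63.] [699.  62.]
[321, 176, 10, 63, 446] [325.4 206.8] [ 566. -153.] [ 539. -129.]
[368, 230, 19, 26, 320] [376.7 242.4] [ 469. -302.] [ 453. -260.]
[389, 247, 16, 16, 179] [396.5 254.8] [ 437. -359.] [ 425. -310.]
[0, 291, 6, 47, 148] [  1.5 311.9] [220. 744.] [234. 662.]
[480, 363, 32, 21, 611] [495.6 373.7] [ 132. -618.] [ 157. -538.]
[-0.7    0.131  2.213  0.138  0.618 -2.084]
```

Emit:
send_rows --moves '[[[0.002,-0.0006,-0.002,0.0144,0.0479,0,-1],[0.002,-0.0006,-0.002,0.0144,0.0479,0,-1],[0.001,-0.0006,-0.002,0.0144,0.0479,0,-1],[0.001,-0.0003,0,0.0144,0.0479,0,-1],[0.0052,-0.0016,0.0051,0.0144,0.0479,0,-1],[0.0052,-0.0016,0.0051,0.0144,0.0479,0,-1],[0.0052,-0.0016,0.0051,0.0144,0.0479,0,-1],[0.0052,-0.0016,0.0051,0.0144,0.0479,0,-1],[0.0052,-0.0016,0.0051,0.0144,0.0479,0,-1]]]'

```text
clock: 18.35
eef_pos: [392.2, -276.4, 170.8]
tcp_rot: [3.141, -0.251, 2.851]
contact_force: [0.3, -0.1, -2.6]
opening: 0.26
grasp_force: 99.4
```

Emit:
send_rows --moves '[[[0.0052,-0.0016,0.0051,0.0144,0.0479,0,-1],[0.0052,-0.0016,0.0051,0.0144,0.0479,0,-1],[0.0052,-0.0016,0.0051,0.0144,0.0479,0,-1],[0.0052,-0.0016,0.0051,0.0144,0.0479,0,-1],[0.0052,-0.0016,0.0051,0.0144,0.0479,0,-1],[0.0052,-0.0016,0.0051,0.0144,0.0479,0,-1],[0.0052,-0.0016,0.0051,0.0144,0.0479,0,-1]]]'

```text
clock: 19.05
eef_pos: [428.8, -287.6, 206.3]
tcp_rot: [3.141, -0.601, 2.851]
contact_force: [0.6, -0.2, -2.0]
opening: 0.264
grasp_force: 99.7
```

Emit:
send_rows --moves '[[[0.0052,-0.0016,0.0051,0.0144,0.0479,0,-1],[0.0052,-0.0016,0.0051,0.0144,0.0479,0,-1],[0.0052,-0.0016,0.0051,0.0144,0.0479,0,-1],[0.0052,-0.0016,0.0051,0.0144,0.0479,0,-1],[0.0052,-0.0016,0.0051,0.0144,0.0479,0,-1],[0.0052,-0.0016,0.0051,0.0144,0.0479,0,-1],[0,0,0,0,0,0,-1],[0,0,0,0,0,0,-1],[0,0,0,0,0,0,-1]]]'

```text
clock: 19.95
eef_pos: [459.2, -297.5, 236.9]
tcp_rot: [3.141, -0.898, 2.85]
contact_force: [-0.1, -0.5, -2.0]
opening: 0.265
grasp_force: 99.7
```

```bash
python3 chk.py; python3 -c "
from h import *
s=sense();print(s['qpos'].round(3))"
```

```text
19.95 [ 459.2 -297.5  236.9] [ 3.141 -0.898  2.85 ]
[0, 140, 35, 117, 2107] [ 15.  194.5] [555. 764.] [529. 680.]
[253, 140, 4, 9, 29] [254.9 144.2] [748.  63.] [699.  62.]
[0, 291, 6, 47, 149] [  1.5 311.8] [221. 744.] [235. 662.]
[481, 372, 31, 12, 244] [494.6 379.4] [ 117. -614.] [ 144. -535.]
[-0.488  0.734  1.306 -0.166  1.985 -1.761]
```

Emit:
send_rows --moves '[[[0,0,0.02,0,0,0,-1],[0,0,0.02,0,0,0,-1],[-0.006,0.002,0,-0.0216,-0.0718,0,-1],[-0.006,0.002,0,-0.0216,-0.0718,0,-1],[-0.006,0.002,0,-0.0216,-0.0718,0,-1],[-0.006,0.002,0,-0.0216,-0.0718,0,-1],[-0.006,0.002,0,-0.0216,-0.0718,0,-1],[-0.006,0.002,0,-0.0216,-0.0718,0,-1]]]'

```text
clock: 20.8
eef_pos: [423.0, -285.8, 279.0]
tcp_rot: [3.142, -0.445, 2.849]
contact_force: [-0.0, -0.2, -1.1]
opening: 0.263
grasp_force: 99.6
```

Emit:
send_rows --moves '[[[-0.009,0.01,0,-0.0216,-0.0718,0,-1],[-0.009,0.015,0,-0.0216,-0.0718,0,-1],[-0.009,0.02,0,-0.0216,-0.0718,0,-1],[-0.009,0.02,0,-0.0216,-0.0718,0,-1],[-0.009,0.02,0,-0.0216,-0.0718,0,-1],[-0.009,0.02,0,-0.0216,-0.0718,0,-1],[0,0.02,0,0,0,0,-1],[0,0.02,0,0,0,0,-1],[0,0.01,0,0,0,0,-1],[0,0,0,0,0,0,-1]]]'

```text
clock: 21.8
eef_pos: [369.2, -130.1, 278.0]
tcp_rot: [3.141, 0.001, 2.851]
contact_force: [-0.1, -0.1, -2.4]
opening: 0.257
grasp_force: 99.7
```

```bash
python3 chk.py
```

```text
21.8 [ 369.2 -130.1  278. ] [3.141e+00 1.000e-03 2.851e+00]
[0, 140, 35, 117, 2108] [ 15.  194.4] [555. 765.] [529. 680.]
[253, 140, 4, 9, 29] [254.9 144.2] [748.  63.] [699.  62.]
[321, 176, 8, 38, 218] [324.2 191.4] [ 612. -149.] [ 579. -125.]
[400, 194, 14, 13, 151] [406.4 200. ] [ 599. -391.] [ 568. -338.]
[366, 198, 14, 13, 142] [372.9 203.9] [ 582. -293.] [ 553. -251.]
[388, 211, 14, 14, 146] [394.2 217.3] [ 545. -354.] [ 520. -306.]
[0, 291, 6, 47, 149] [  1.5 311.8] [221. 744.] [235. 662.]
[480, 363, 32, 21, 609] [495.6 373.7] [ 132. -618.] [ 156. -538.]
```

All three knobs are in the tray, at world (599,-391), (582,-293) and (545,-354). Next I'll put the scoop back.

Emit:
send_rows --moves '[[[0.011,0.013,0,0,0,0.024,-1],[0.011,0.013,0,0,0,0.024,-1],[0.011,0.013,-0.01,0,0,0.024,-1],[0.011,0.013,-0.015,0,0,0.024,-1],[0.011,0.013,-0.015,0,0,0.024,-1],[0.011,0.013,-0.02,0,0,0.024,-1],[0.011,0.013,-0.02,0,0,0.024,-1],[0.011,0.013,-0.02,0,0,0.024,-1],[0.011,0.013,-0.02,0,0,0.024,-1],[0.011,0.014,-0.02,0,0,0.024,-1]]]'

```text
clock: 22.85
eef_pos: [480.3, -0.3, 136.1]
tcp_rot: [3.141, 0.0, 3.09]
contact_force: [-0.3, -0.5, -1.0]
opening: 0.262
grasp_force: 99.5
```

Emit:
send_rows --moves '[[[0,0,-0.02,0,0,0,-1],[0,0,-0.02,0,0,0,-1],[0,0,-0.02,0,0,0,-1],[0,0,-0.014,0,0,0,-1],[0,0,-0.007,0,0,0,-1],[0,0,0,0,0,0,-1]]]'

```text
clock: 23.45
eef_pos: [479.2, -0.4, 55.2]
tcp_rot: [3.141, -0.001, 3.089]
contact_force: [0.2, 0.3, -1.0]
opening: 0.264
grasp_force: 99.8
```

Emit:
send_rows --moves '[[[0,0,-0.004,0,0,0,-1],[0,0,-0.002,0,0,0,-1],[0,0,-0.002,0,0,0,-1],[0,0,0,0,0,0,-1]]]'

```text
clock: 23.85
eef_pos: [479.4, 0.2, 48.1]
tcp_rot: [3.141, 0.001, 3.09]
contact_force: [-0.2, -0.7, -2.2]
opening: 0.261
grasp_force: 99.8
```

Emit:
send_rows --moves '[[[0,0,-0.001,0,0,0,-1],[0,0,-0.001,0,0,0,-1],[0,0,-0.001,0,0,0,-1],[0,0,0,0,0,0,-1]]]'

```text
clock: 24.25
eef_pos: [479.4, 0.2, 45.0]
tcp_rot: [3.141, 0.0, 3.09]
contact_force: [-0.3, 0.3, -0.6]
opening: 0.262
grasp_force: 99.8
```

Emit:
send_rows --moves '[[[0,0,-0.001,0,0,0,-1],[0,0,-0.0005,0,0,0,-1],[0,0,0,0,0,0,-1]]]'

```text
clock: 24.55
eef_pos: [478.9, 0.3, 44.1]
tcp_rot: [3.141, -0.0, 3.09]
contact_force: [-5.8, 1.3, 14.5]
opening: 0.262
grasp_force: 101.7
```

Contact reached. I'll back off 0.7 mm, open the fingers slowly and retreat straight up.

Emit:
send_rows --moves '[[[0,0,0.0007,0,0,0,-1],[0,0,0,0,0,0,-0.3],[0,0,0,0,0,0,0],[0,0,0,0,0,0,0.4],[0,0,0,0,0,0,1],[0,0,0,0,0,0,1],[0,0,0,0,0,0,1],[0,0,0,0,0,0,1]]]' --grip_force 20

```text
clock: 25.35
eef_pos: [479.3, 0.2, 44.2]
tcp_rot: [3.141, 0.0, 3.09]
contact_force: [0.1, -0.1, 0.7]
opening: 0.996
grasp_force: 0.0
```

Emit:
send_rows --moves '[[[0,0,0.01,0,0,0,1],[0,0,0.02,0,0,0,1],[0,0,0.03,0,0,0,1],[0,0,0.04,0,0,0,1],[-0.02,0,0.04,0,0,0,1],[-0.03,0,0.04,0,0,0,1],[-0.03,0,0.04,0,0,0,1],[-0.03,0,0.02,0,0,0,1],[0,0,0,0,0,0,1],[0,0,0,0,0,0,1]]]'

```text
clock: 26.35
eef_pos: [369.5, 0.2, 285.1]
tcp_rot: [3.141, 0.003, 3.09]
contact_force: [0.1, 0.1, -0.0]
opening: 0.998
grasp_force: 0.0
```

```bash
python3 - <<'E'
from h import *
f=grab_frame('top'); g=grab_frame('side')
print(sense()['eef_pos'])
a=cv2.resize(f['img'][130:260,100:440],(800,306)); b=cv2.resize(g['img'][135:275,150:390],(480,280))
o=np.zeros((590,800,3),'uint8'); o[:306]=a; o[308:588,:480]=b
cv2.imwrite('pics/fin.png',cv2.cvtColor(o,cv2.COLOR_RGB2BGR))
E
```

```text
[3.69682938e+02 1.60693867e-01 2.83817860e+02]
```

View pics/fin.png

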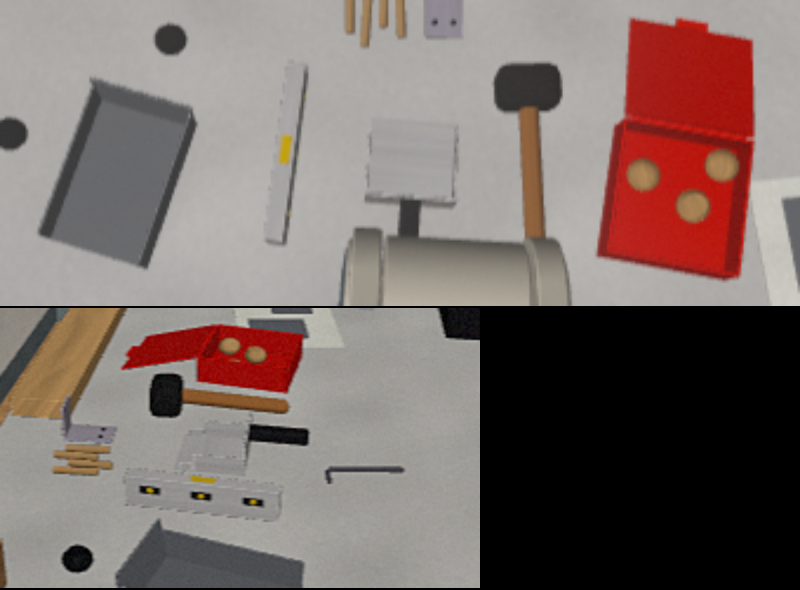

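The bin is empty and all three knobs are in the tray, at (643,175), (693,206) and (722,165). The scoop lies flat at (412,160) between the level and the mallet, clear of both and parallel to the level.

```bash
python3 -c "
from rig import sign_off
print(sign_off())"
```

```text
the job is handed in; nothing more can be done
None
```

The job is handed in at about 26 s: all three beech knobs are in the red tray, and the scoop lies flat between the level and the mallet, parallel to the level and touching neither.

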